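# Put the standing cells behind the sash of the battery test guard

## Robot

A 6-joint arm with a two-finger parallel gripper is mounted at the origin on a cart in front of the work surface, level with it; the furniture and walls round the work are solid. World frame = base frame: x ahead of the robot, y to its left, z up, the work surface at z = 0. Lengths are in m, angles in rad, forces in N, time in s.
With the tool pointing down it reaches from about 0.425 to 0.95 m from the base axis. Payload 3.5 kg.
Tool frame: the origin (TCP) lies on the centre line of the jaws, within the pads' length; the fingertips stand 17 mm ahead of it and the grasp point (between the pads) lies 2 mm behind it; z points along the fingers, y is the direction in which the jaws open and shut (so a half turn about z gives the same grasp; the last joint's range is limited). The gripper opens to 85 mm and grips with 20 to 120 N. Pads are 22 mm wide; open, the fingers measure 114 mm over their backs; the gripper's body (76 mm by 85 mm) begins 54 mm behind the grasp point. The pads swing forward as they close: fully open they stand 13 mm farther back than shut.
Start: joints at [0.984, 0.286, 1.577, -0, 1.279, -0.15], TCP at [0.286, 0.612, 0.248] pointing down, gripper open.
Joint ranges: [-2.77, 2.77], [-0.9, 2.22], [0.21, 2.48], [-1.53, 4.67], [0.24, 2.81], [-2.84, 2.84]. Speed limits (rad/s): [2.79, 2.79, 3.14, 3.14, 3.14, 3.14].

## Interface

Orientations are given as a unit quaternion [w, x, y, z].
In Python, from cell import r gives the robot as it stands.
- The arm moves only by the tool servo_tool, never from a script. Its argument "steps" is a list of rows, each a list of 7 numbers: the turn, a rotation vector about the tool's x, y, z as a fraction of full scale, then the shift along the tool's x, y, z as a fraction of full scale, then the opening, from -1 (shut) to 1 (fully open). A call has 1 to 10 rows; each row is the pose to reach, as a shift and turn from the pose commanded when the call began, along the tool's axes at that moment, turning the shorter way round; what a row does not reach only later rows make up. Full scale, the value 1, is 0.8 m for a shift and pi rad for a turn. A row lasts 1/8 s, in which the tool goes at most 62.5 mm and 10.7 degrees, less where a joint would pass 70% of its speed; a pose out of reach is approached as far as the arm can. A call with a number of a shift or a turn outside -1 to 1 is refused whole. A call with a gripper value outside its range is refused whole. The fingers move at their own pace and stop on an object; "squeeze" is the grip in N (left out, the last holds). Time passes only in rows, so rows that repeat a pose let the fingers close. It gives the time, the measured TCP pose, the force and the opening at its end, in the units of the state.
- r.read_state(): the state, without advancing time (a new reading comes with each control period).
- r.snapshot(name): name is "side" or "top" or "wrist"; returns a dict with "img" (420x560x3 uint8, blue, green, red), "range_z" (420x560 float32, m along the optical axis (not along the pixel's ray), 0 where there is no reading), "fx", "fy", "cx", "cy" (pixels), "R" (3x3) and "t" (3): a world point X has camera coordinates R X + t; the wrist camera has in their place "T_tool_cam" (4x4, takes a point from camera to tool coordinates, whose origin is the TCP and whose axes are the flange's). Camera axes: x right, y down, z forward; pixel columns grow to the right and rows downward; lengths in m; the calibration is good to about 2 mm. The wrist camera is an equidistant fisheye: a pixel r from the principal point sees the ray r / f radians off the axis. A picture is of the moment at which its call begins: read the wrist's pose just before it.
- r.hand_in(): hands the job in, once; it reports no verdict.
Trained networks look in the newest picture that a camera, given by its name, has taken for a name from the list of things; names that differ only in an ending like _2 or _b are one class to them, and where a whole thing is asked for, a point or a joint stands for the part that bears it (a point fixed in the world has none). Each returns a list of dicts, best first, with "confidence" (0 to 1); they miss things now and then, are a little off and sometimes report something else, mostly with a low value. They report only what shows in the picture. A call takes as long as a camera call.
- r.spot_in(target, camera): "uv" ([column, row] in pixels, amid what is visible of it).
- r.masks_of(target, camera): "mask" (420x560 bool, what is visible of it) and "uv" ([column, row] in pixels, amid what is visible of it).
The state is a dict: "clock": time; "joint_positions": joint angles; "joint_velocities": joint speeds; "joint_efforts": joint torques, N m; "eef_pos": TCP position; "tool_rot": TCP orientation; "wrist_force": force on the tool from outside, world axes, zero at the start; "wrist_torque": the same for the moment, N m; "opening": finger opening in m.
Only numpy, scipy, OpenCV 4.12 (cv2) and the standard library are available. Lean on these libraries where they do the work, as an engineer would, in place of code of your own. Each camera call takes 0.05 s, during which the arm holds its last target.

## Task

Get the battery cells ready for their test behind the guard: raise the guard's clear sash all the way up by its bar handle, slide the drawn-out tray fully home by its knob so that the three cells ride in standing upright, then lower the sash gently until it is fully closed and let go. Do not topple a cell, do not slam the sash, and leave the tape roll, the solder reel and the white charger where they are.

Things in the scene. Friction and masses are not known exactly. Their poses are not given: they have to be found in the camera images.
- guard: grey metal battery test guard fixed on the worktop, 190 mm wide (y), 146 mm high, 114 mm deep behind the sash. Origin on the worktop straight below the middle of the sash; x points level into the box, y left, z up. Two upright sash guides (26 mm deep, 22 mm wide, 87 mm either side of the middle, 210 mm high) at its front.
- sash (a joint): vertical slide of the clear sash (metal frame, 168 mm wide, 11 mm thick, 110 mm tall, red lower rail): 0 = fully closed (lower edge 40 mm above the worktop, 2 mm over the tray's front panel), 0.10 m = fully raised (positive up). It is counterbalanced and stiff: it stays at any height where it is left; about 9 N lifts it, about 3 N pushes it down.
- sash_handle (a point): middle of the black bar handle of the sash: a round bar 13 mm in diameter and 76 mm long, along the guard's y, carried by two thin posts (9 mm thick, 28 mm either side) 36 mm clear above the sash's top rail; 190 mm above the worktop when the sash is closed. It moves with the sash. The box's roof behind it is 146 mm above the worktop; nothing overhangs the bar.
- tray (a joint): slide of the tray: 0 = fully home (its front panel under the sash), positive = drawn out toward the robot along the guard's -x, 0.07 m = fully out. Slides with about 1.5 N of friction and stays where it is left. The tray is a flat black pan, 150 mm wide, top face 17 mm above the worktop, with 29 mm high side walls and a grey front panel 38 mm high.
- tray_knob (a point): on the axis of the tray's black upright round knob, 50 mm above the worktop: the knob is 21 mm in diameter, from 30 to 70 mm above the worktop, on a steel tongue (30 mm wide, upper face 22 mm above the worktop), 80 mm in front of the middle of the tray's front panel. It moves with the tray.
- cell_a: blue battery cell standing upright on the tray, 18 mm diameter, 66 mm tall, 46 g; origin at the centre of its lower end, z along the cell
- cell_b: second blue battery cell standing upright on the tray, same size and origin
- cell_c: violet battery cell standing upright on the tray, same size and origin
- tape: yellow roll of insulating tape lying flat, 67 mm across, 19 mm high, origin at its underside; a bystander
- reel: small reel of solder wire with black flanges, standing on a flange, 62 mm across, 40 mm high, origin at its underside; a bystander
- white_charger: white charger block 59 x 31 x 20 mm, origin at its underside; a bystander
- tool_tote: fixed black open tool tote with a bar handle, to the left of the tray and nearer the robot, 240 x 170 mm, up to 170 mm high; covers about x 0.27 to 0.45, y -0.05 to 0.22 in the robot's frame; only to be kept clear of

How it is judged:
On the way, in this order (a step that is already met when the one before it is completed fails the run):
1. the sash is raised to at least 88 of its 100 mm (value of joint sash above 0.088 m), for 0.2 s.
2. the tray is fully home with the sash still up (value of joint tray below 0.005 m and value of joint sash above 0.07 m), for 0.2 s.
At the end, for the whole second after the job is handed in: The sash is closed to within 5 mm, the tray is home to within 5 mm, and all three cells stand upright (within 0.15 rad) and at rest on the tray behind the sash (value of joint each of sash, tray below 0.005 m and angle between each of cell_a, cell_b, cell_c's own z axis and vertical below 0.15 rad and x of each of cell_a, cell_b, cell_c in the frame of guard above 0.008 m and linear speed of each of cell_a, cell_b, cell_c below 0.02 m/s); the robot touches nothing.
It fails at once if a cell is toppled (leans more than 0.5 rad) (angle between any of cell_a, cell_b, cell_c's own z axis and vertical above 0.5 rad).
It fails at once if the sash is slammed (falls faster than 0.3 m/s in its last 30 mm) (value of joint sash below 0.03 m and velocity of joint sash below -0.3 m/s).
It fails at once if the tape roll, the solder reel or the white charger is moved more than 30 mm (distance of any of tape, reel, white_charger from where it was at the start of the episode above 0.03 m).
It also fails if it takes over 61 s, if anything falls off the work surface, if the arm or the gripper's body presses on something with over 40 N, if the wrist force passes 120 N, or if a joint passes its speed limit or range.

## Working session

There is one attempt and no reset: what is moved stays moved. The work goes in short steps, Python scripts to look and compute and a tool call to move; the robot and the scene stay as the last step left them, time stands still between calls to the robot, and variables do not carry over. Pictures are saved under pics/ and viewed, and the job is handed in when it is done.

Besides the shell and the picture viewer there is one more tool, called after "Request:" by a JSON object that holds its "fn" and its "kwargs". servo_tool: Moves the arm, as the interface text tells. Shift numbers are shares of 0.8 m and turn numbers shares of pi rad, none past 1 either way. Its arguments: {"type":"object","properties":{"steps":{"type":"array","items":{"type":"array","items":{"type":"number"}}},"squeeze":{"type":"number"}},"required":["steps"]}

```bash
ls; mkdir -p pics; python3 - <<'E'
from cell import r
import cv2
print(r.read_state())
for n in ["side","top","wrist"]:
    s=r.snapshot(n); cv2.imwrite(f"pics/{n}0.png",s["img"])
    print(n,{k:s[k] for k in s if k not in("img","range_z")})
    for t in ["sash_handle","tray_knob","cell_a","cell_c","guard","tape","reel","white_charger"]:
        print(t,[(round(d["confidence"],2),[int(x) for x in d["uv"]]) for d in r.spot_in(t,n)][:4])
E
```

```text
pics
{'clock': 0.0, 'joint_positions': array([ 9.84013304e-01,  2.87189618e-01,  1.57812727e+00,  7.41699322e-06,
        1.27860555e+00, -1.50035272e-01]), 'joint_velocities': array([ 0.00094445, -0.00132918,  0.00081219,  0.00179363,  0.00121414,
       -0.00073453]), 'joint_efforts': array([-1.71720940e-04, -4.05977619e+01, -2.92630237e+01, -6.41559927e-05,
        5.81781613e-03,  1.03426319e-05]), 'eef_pos': array([0.28517999, 0.61113895, 0.24695809]), 'tool_rot': array([-4.22825149e-04,  2.16643304e-01,  9.76250133e-01, -1.08544746e-03]), 'wrist_force': array([-0.34770925, -0.62222581,  0.01643333]), 'wrist_torque': array([-0.00826322,  0.03082458,  0.04720672]), 'opening': 0.08554485583414206}
side {'fx': 490.70829093304843, 'fy': 490.70829093304843, 'cx': 275.7027210299825, 'cy': 217.66334550652283, 'R': array([[ 0.99923736, -0.03703787,  0.01236534],
       [-0.01480708, -0.65243937, -0.75769626],
       [ 0.03613109,  0.75693531, -0.65249021]]), 't': array([-0.47417757,  0.09966938,  1.27524404])}
sash_handle [(0.84, [331, 279])]
tray_knob [(0.56, [303, 329])]
cell_a [(0.6,
[... 787 characters left out ...]
[149, 260])]
reel [(0.72, [298, 167])]
white_charger [(0.51, [395, 257]), (0.43, [383, 162])]
wrist {'fx': 325.19226210127806, 'fy': 325.19226210127806, 'cx': 274.4178992454414, 'cy': 213.82976750130507, 'T_tool_cam': array([[-4.47823898e-04, -9.46053677e-01, -3.24009629e-01,
         8.43208285e-02],
       [ 9.99998937e-01, -8.73255455e-04,  1.16762923e-03,
         1.03148295e-03],
       [-1.38758310e-03, -3.24008762e-01,  9.46053062e-01,
        -1.25820298e-01],
       [ 0.00000000e+00,  0.00000000e+00,  0.00000000e+00,
         1.00000000e+00]])}
sash_handle []
tray_knob []
cell_a [(0.36, [15, 414])]
cell_c [(0.36, [15, 414])]
guard [(0.55, [14, 414])]
tape []
reel []
white_charger []
```

View pics/side0.png

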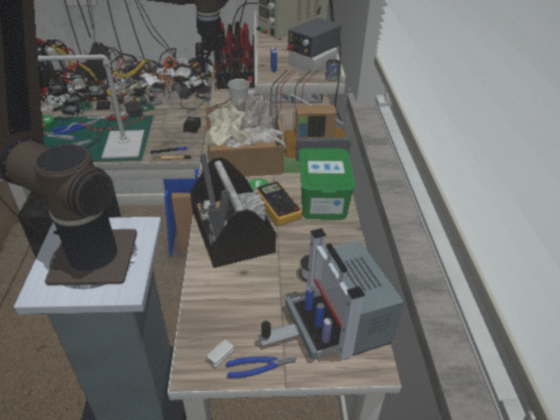

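View pics/top0.png

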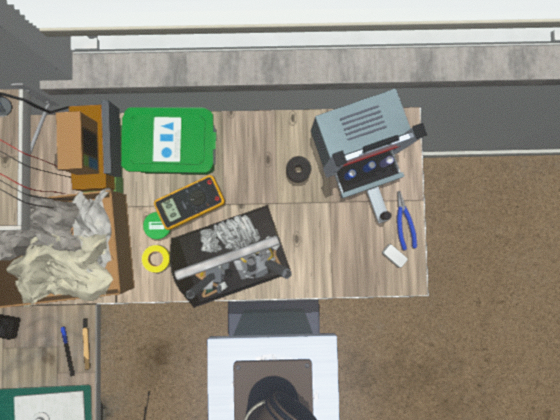

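The side view shows the guard at (345,300), the knob at (265,330) and the cells at (309,298), (320,316) and (327,329). In the top view the knob is at about (384,215) and the guides are at (338,158) and (419,131). I'll zoom in and measure.

```bash
cat > h.py <<'E'
from cell import r
import cv2, numpy as np
def world(s,u,v,z=None):
    z=s["range_z"][int(round(v)),int(round(u))] if z is None else z
    c=np.array([(u-s["cx"])/s["fx"]*z,(v-s["cy"])/s["fy"]*z,z])
    return s["R"].T@(c-s["t"])
def atz(s,u,v,h):
    d=s["R"].T@np.array([(u-s["cx"])/s["fx"],(v-s["cy"])/s["fy"],1]); o=-s["R"].T@s["t"]
    return o+d*(h-o[2])/d[2]
def proj(s,X):
    c=s["R"]@np.asarray(X)+s["t"]; return c[0]/c[2]*s["fx"]+s["cx"],c[1]/c[2]*s["fy"]+s["cy"]
def cloud(s):
    v,u=np.mgrid[0:420,0:560]; z=s["range_z"]
    c=np.stack([(u-s["cx"])/s["fx"]*z,(v-s["cy"])/s["fy"]*z,z],-1)
    return (c-s["t"])@s["R"]
E
python3 - <<'E'
from h import *
import pickle
out={}
for n in ["side","top"]:
    s=r.snapshot(n); out[n]=s
    for t in ["sash_handle","tray_knob","cell_a"]:
        for d in r.masks_of(t,n):
            m=d["mask"]; P=cloud(s)[m&(s["range_z"]>0)]
            print(n,t,round(d["confidence"],2),d["uv"].round() if hasattr(d["uv"],'round') else d["uv"],m.sum(),np.median(P,0).round(3),np.percentile(P,98,axis=0).round(3),np.percentile(P,2,axis=0).round(3))
pickle.dump(out,open("s.pkl","wb"))
a=out["side"]["img"][220:380,210:410]; b=out["top"]["img"][80:280,300:440]
cv2.imwrite("pics/sz.png",cv2.resize(a,None,fx=4,fy=4,interpolation=cv2.INTER_CUBIC)[:600])
cv2.imwrite("pics/tz.png",cv2.resize(b,None,fx=3,fy=3,interpolation=cv2.INTER_CUBIC))
P=cloud(out["top"])
for v in range(100,225,5): print(v,[tuple((P[v,u]*1000).astype(int)) for u in range(330,430,12)])
E
```

```text
side sash_handle 0.91 [330.1, 278.0] 1763 [ 0.58  -0.231  0.145] [ 0.599 -0.16   0.225] [ 0.554 -0.292  0.072]
side sash_handle 0.25 [342.1, 304.7] 9976 [ 0.599 -0.265  0.116] [ 0.71  -0.136  0.217] [ 0.445 -0.329  0.011]
side tray_knob 0.87 [300.5, 329.8] 2468 [ 0.531 -0.266  0.02 ] [ 0.599 -0.167  0.07 ] [ 0.434 -0.326  0.013]
side cell_a 0.74 [308.7, 294.5] 185 [ 0.541 -0.205  0.057] [ 0.553 -0.171  0.084] [ 0.533 -0.209  0.017]
side cell_a 0.58 [319.5, 313.8] 192 [ 0.558 -0.251  0.058] [ 0.568 -0.24   0.084] [ 0.551 -0.255  0.019]
side cell_a 0.53 [325.9, 331.2] 219 [ 0.57  -0.293  0.056] [ 0.583 -0.275  0.084] [ 0.562 -0.297  0.017]
top sash_handle 0.6 [378.9, 147.9] 832 [ 0.582 -0.237  0.176] [ 0.61  -0.171  0.225] [ 0.559 -0.309  0.018]
top tray_knob 0.69 [372.1, 178.5] 2224 [ 0.533 -0.257  0.019] [ 0.594 -0.171  0.078] [ 0.435 -0.317  0.001]
top cell_a 0.66 [367.8, 168.3] 83 [ 0.557 -0.237  0.078] [ 0.567 -0.232  0.084] [ 0.55  -0.247  0.024]
top cell_a 0.57 [351.4, 177.3] 89 [ 0.538 -0.192  0.079] [ 0.549 -0.186  0.085] [ 0.531 -0.202  0.018]
100 [(np.int64(719), np.int64(-1
[... 10046 characters left out ...]
64(443), np.int64(-240), np.int64(0)), (np.int64(442), np.int64(-265), np.int64(20)), (np.int64(439), np.int64(-282), np.int64(70)), (np.int64(441), np.int64(-330), np.int64(2)), (np.int64(440), np.int64(-360), np.int64(0)), (np.int64(463), np.int64(-645), np.int64(-746))]
220 [(np.int64(433), np.int64(-150), np.int64(0)), (np.int64(432), np.int64(-180), np.int64(-1)), (np.int64(431), np.int64(-209), np.int64(3)), (np.int64(431), np.int64(-239), np.int64(3)), (np.int64(429), np.int64(-264), np.int64(23)), (np.int64(429), np.int64(-301), np.int64(-3)), (np.int64(429), np.int64(-331), np.int64(-3)), (np.int64(428), np.int64(-361), np.int64(-4)), (np.int64(442), np.int64(-644), np.int64(-747))]
```

View pics/sz.png

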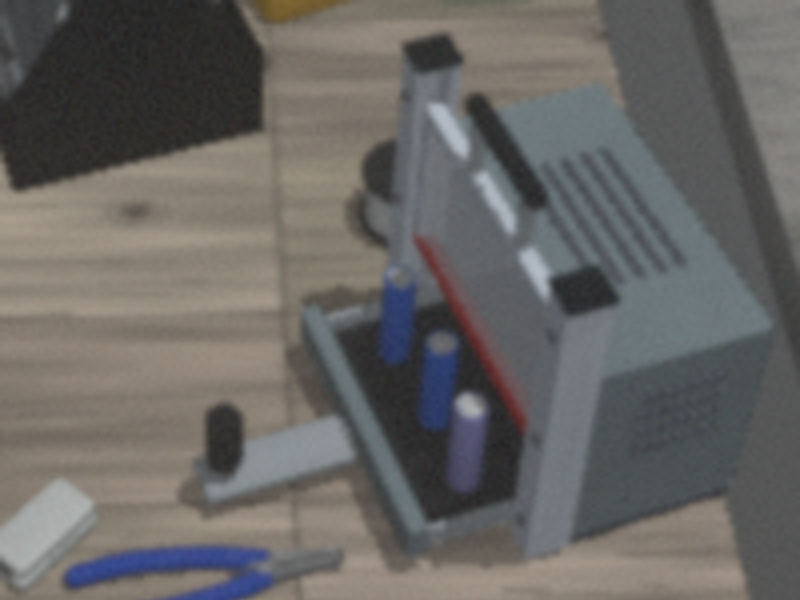

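View pics/tz.png

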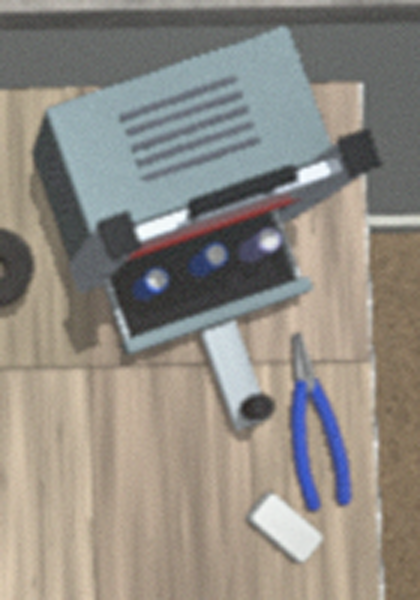

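```bash
python3 - <<'E'
from h import *
import pickle
o=pickle.load(open("s.pkl","rb"))
for n in ["top","side"]:
    s=o[n];P=cloud(s);P=P[s["range_z"]>0].reshape(-1,3)
    B=P[(P[:,0]>.4)&(P[:,0]<.75)&(P[:,1]<-.1)&(P[:,1]>-.4)]
    g=B[(B[:,2]>.203)&(B[:,2]<.214)]
    for lo,hi in((-.2,-.1),(-.4,-.29)):
        q=g[(g[:,1]>lo)&(g[:,1]<hi)]; print(n,"guide",len(q),q.mean(0).round(4),(q.min(0)+q.max(0))/2)
    b=B[(B[:,2]>.2145)&(B[:,2]<.24)&(B[:,1]>-.3)&(B[:,1]<-.17)]
    print("bar",len(b),b.mean(0).round(4),np.percentile(b[:,2],[5,50,95]),((np.percentile(b,2,axis=0)+np.percentile(b,98,axis=0))/2).round(4), np.degrees(np.arctan2(*np.linalg.svd(b[:,:2]-b[:,:2].mean(0))[2][0])))
    k=B[(B[:,0]<.47)&(B[:,2]>.06)&(B[:,2]<.08)]; print("knobtop",len(k),k.mean(0).round(4),k.min(0),k.max(0))
    k=B[(B[:,0]<.47)&(B[:,1]<-.24)&(B[:,2]>.03)&(B[:,2]<.06)]; print("knobside",len(k),k.mean(0) if len(k) else 0)
    f=B[(B[:,2]>.033)&(B[:,2]<.041)&(B[:,0]>.47)&(B[:,0]<.56)&(B[:,1]>-.33)&(B[:,1]<-.15)]
    c=np.polyfit(f[:,1],f[:,0],1); print("panel",len(f),f.mean(0).round(4),np.degrees(np.arctan(c[0])),np.percentile(f,2,axis=0),np.percentile(f,98,axis=0))
    k=B[(B[:,2]>.012)&(B[:,2]<.026)&(B[:,0]>.45)&(B[:,0]<.50)&(abs(B[:,1]+.26)<.05)]
    c=np.polyfit(k[:,0],k[:,1],1); print("tongue",len(k),k.mean(0).round(4),np.degrees(np.arctan(c[0])))
    r0=B[(B[:,2]>.14)&(B[:,2]<.15)&(B[:,0]>.62)]
    h=cv2.minAreaRect((r0[:,:2]*1000).astype(np.float32)); print("roof",h)
    for d in []: pass
E
```

```text
top guide 245 [ 0.6066 -0.1495  0.2091] [ 0.62201457 -0.15033073  0.20854056]
top guide 251 [ 0.6427 -0.3255  0.2091] [ 0.64825264 -0.34482665  0.20853907]
bar 1899 [ 0.7057 -0.2342  0.2304] [0.21978563 0.23207229 0.23493111] [ 0.6608 -0.2349  0.2263] -86.09264824332219
knobtop 65 [ 0.4402 -0.2753  0.0681] [ 0.43078289 -0.28524942  0.06095456] [ 0.44998544 -0.26604779  0.07507553]
knobside 21 [ 0.43918222 -0.26861373  0.04547972]
panel 323 [ 0.5176 -0.25    0.0371] -15.347440264804922 [ 0.48984406 -0.32394607  0.03339145] [ 0.5476181  -0.17874237  0.04038382]
tongue 259 [ 0.4757 -0.2644  0.021 ] 18.120391801958334
roof ((669.9348754882812, -251.8904266357422), (290.8617248535156, 100.1316909790039), 89.90530395507812)
side guide 179 [ 0.6075 -0.1531  0.2092] [ 0.62254189 -0.14999268  0.2085725 ]
side guide 272 [ 0.6465 -0.3302  0.2092] [ 0.6499726 -0.3450669  0.2084453]
bar 1447 [ 0.7035 -0.2383  0.2306] [0.21942069 0.23272163 0.23506109] [ 0.6609 -0.2354  0.226 ] -88.66659650120556
knobtop 81 [ 0.4412 -0.2832  0.068 ] [ 0.43217918 -0.29155704  0.06000436] [ 0.45131607 -0.27207213  0.07367184]
knobside 75 [ 0.44190363 -0.28733769  0.04663452]
panel 367 [ 0.5202 -0.2567  0.0376] -14.698363331416653 [ 0.49153915 -0.32748691  0.03363693] [ 0.55304809 -0.18260817  0.04066833]
tongue 301 [ 0.4758 -0.2703  0.0218] 24.672743956120883
roof ((671.2001953125, -249.59095764160156), (101.86009216308594, 298.5184326171875), 0.1226794645190239)
```

```bash
python3 - <<'E'
from h import *
import pickle
o=pickle.load(open("s.pkl","rb"))
for n in ["top","side"]:
    s=o[n];P=cloud(s);P=P[s["range_z"]>0].reshape(-1,3)
    B=P[(P[:,0]>.4)&(P[:,0]<.65)&(P[:,1]<-.1)&(P[:,1]>-.4)]
    g=B[(B[:,2]>.203)&(B[:,2]<.2135)]
    for lo,hi in((-.2,-.1),(-.4,-.29)):
        q=g[(g[:,1]>lo)&(g[:,1]<hi)&(g[:,0]<.63)]; print(n,"guide",len(q),np.median(q,0).round(4),cv2.minAreaRect((q[:,:2]*1000).astype(np.float32)))
    b=B[(B[:,2]>.2155)&(B[:,2]<.24)&(B[:,1]>-.3)&(B[:,1]<-.17)&(B[:,0]<.615)]
    print("bar",len(b),b.mean(0).round(4),np.percentile(b[:,2],[5,50,95]),cv2.minAreaRect((b[:,:2]*1000).astype(np.float32)))
E
```

```text
top guide 158 [ 0.5545 -0.1482  0.2095] ((560.6932373046875, -166.13369750976562), (27.559890747070312, 62.29751968383789), 18.4373836517334)
top guide 159 [ 0.6085 -0.3136  0.2094] ((608.3899536132812, -313.9856872558594), (27.62875747680664, 24.292316436767578), 17.6626033782959)
bar 237 [ 0.5809 -0.2309  0.222 ] [0.21766629 0.22220749 0.22521845] ((581.5128173828125, -230.78567504882812), (13.04019832611084, 75.2952880859375), 18.348024368286133)
side guide 116 [ 0.5552 -0.1529  0.2098] ((555.3826904296875, -151.60906982421875), (28.07718276977539, 26.494848251342773), 11.186978340148926)
side guide 163 [ 0.6092 -0.3194  0.2101] ((610.0457153320312, -317.4428405761719), (28.794179916381836, 24.90603256225586), 20.4473819732666)
bar 205 [ 0.582  -0.2377  0.2222] [0.21676351 0.22279796 0.22569069] ((582.250732421875, -234.93746948242188), (13.310515403747559, 77.00012969970703), 17.124046325683594)
```

```bash
cat >> h.py <<'E'
from scipy.spatial.transform import Rotation as Rn
def plan(p,yaw_y,base=None):
    """shift/turn fractions to reach pos p, tool down, tool y axis at world angle yaw_y (deg, mod 180)"""
    s=r.read_state(); w,x,y,z=s["tool_rot"]; R0=Rn.from_quat([x,y,z,w]).as_matrix()
    best=None
    for a in (yaw_y,yaw_y+180):
        a=np.radians(a); ty=np.array([np.cos(a),np.sin(a),0]); tz=np.array([0,0,-1.]); tx=np.cross(ty,tz)
        v=Rn.from_matrix(R0.T@np.stack([tx,ty,tz],1)).as_rotvec()
        if best is None or np.linalg.norm(v)<np.linalg.norm(best): best=v
    sh=R0.T@(np.asarray(p)-s["eef_pos"])
    print("turn",(best/np.pi).round(4),"shift",(sh/.8).round(4),"clock",s["clock"],"eef",s["eef_pos"].round(4),"F",s["wrist_force"].round(1),"op",round(s["opening"],4))
    return R0
E
python3 - <<'E'
from h import *
R0=plan([.29,.6,.34],65)
plan([.40,.2,.36],40)
plan([.56,-.18,.36],18)
print(R0)
E
```

```text
turn [-0.     -0.     -0.0002] shift [-0.0112 -0.0108 -0.1146] clock 1.75 eef [0.2855 0.6116 0.2483] F [ 0.2  0.3 -0.2] op 0.0852
turn [-0.     -0.      0.1387] shift [-0.3473 -0.4057 -0.1396] clock 1.75 eef [0.2855 0.6116 0.2483] F [ 0.2  0.3 -0.2] op 0.0852
turn [-0.    -0.     0.261] shift [-0.7295 -0.7515 -0.1396] clock 1.75 eef [0.2855 0.6116 0.2483] F [ 0.2  0.3 -0.2] op 0.0852
[[-9.06097721e-01  4.23068457e-01 -8.01655078e-06]
 [ 4.23068457e-01  9.06097721e-01 -1.16000845e-06]
 [ 6.77301541e-06 -4.44263078e-06 -1.00000000e+00]]
```

Request:
{"fn": "servo_tool", "kwargs": {"steps": [[0, 0, 0, -0.01, -0.01, -0.07, 1], [0, 0, 0, -0.01, -0.01, -0.14, 1], [0, 0, 0.02, -0.06, -0.07, -0.14, 1], [0, 0, 0.04, -0.11, -0.13, -0.14, 1], [0, 0, 0.06, -0.16, -0.19, -0.14, 1], [0, 0, 0.08, -0.21, -0.25, -0.14, 1], [0, 0, 0.1, -0.26, -0.31, -0.14, 1], [0, 0, 0.12, -0.31, -0.36, -0.14, 1], [0, 0, 0.14, -0.35, -0.4, -0.14, 1], [0, 0, 0.15, -0.39, -0.44, -0.14, 1]]}}

```text
clock: 3.0
eef_pos: [0.4195, 0.1591, 0.3607]
tool_rot: [0.0, 0.439, 0.898, 0.0]
wrist_force: [2.3, -0.1, 0.9]
opening: 0.0852
```

```bash
python3 - <<'E'
from h import *
plan([.56,-.18,.36],18)
E
```

```text
turn [4.000e-04 1.000e-04 1.105e-01] shift [-0.4424 -0.1217  0.001 ] clock 3.0 eef [0.4195 0.1591 0.3607] F [ 2.3 -0.1  0.9] op 0.0852
```

Request:
{"fn": "servo_tool", "kwargs": {"steps": [[0, 0, 0.02, -0.06, -0.02, 0, 1], [0, 0, 0.04, -0.12, -0.03, 0, 1], [0, 0, 0.06, -0.18, -0.05, 0, 1], [0, 0, 0.08, -0.24, -0.07, 0, 1], [0, 0, 0.1, -0.3, -0.09, 0, 1], [0, 0, 0.106, -0.35, -0.1, 0, 1], [0, 0, 0.106, -0.4, -0.115, 0, 1], [0, 0, 0.106, -0.43, -0.12, 0, 1], [0, 0, 0.106, -0.43, -0.12, 0, 1], [0, 0, 0.106, -0.43, -0.12, 0, 1]]}}

```text
clock: 4.25
eef_pos: [0.5551, -0.169, 0.3603]
tool_rot: [-0.0, 0.581, 0.814, 0.0]
wrist_force: [-0.4, 0.1, -0.3]
opening: 0.0853
```

```bash
cat >> h.py <<'E'
def wcloud():
    st=r.read_state(); s=r.snapshot("wrist")
    v,u=np.mgrid[0:420,0:560]; dx,dy=u-s["cx"],v-s["cy"]; rr=np.hypot(dx,dy)+1e-9; th=rr/s["fx"]
    z=s["range_z"]; t=np.tan(th); c=np.stack([dx/rr*t*z,dy/rr*t*z,z],-1)
    T=s["T_tool_cam"]; q=c@T[:3,:3].T+T[:3,3]
    w,x,y,zz=st["tool_rot"]; R0=Rn.from_quat([x,y,zz,w]).as_matrix()
    W=q@R0.T+st["eef_pos"]; W[(z<=0)|(th>1.3)]=np.nan
    return s,W
E
python3 - <<'E'
from h import *
plan([.56,-.18,.36],18)
s,W=wcloud()
cv2.imwrite("pics/w1.png",s["img"]); np.save("W1.npy",W)
for t in ["sash_handle","tray_knob","cell_a"]:
  for d in r.masks_of(t,"wrist"): 
    P=W[d["mask"]]; print(t,round(d["confidence"],2),d["uv"],np.nanmedian(P,0).round(3))
B=W.reshape(-1,3);B=B[~np.isnan(B[:,0])]
b=B[(B[:,2]>.213)&(B[:,2]<.24)&(B[:,1]>-.3)&(B[:,1]<-.17)&(B[:,0]<.615)&(B[:,0]>.5)]
print("bar",len(b),b.mean(0).round(4),np.percentile(b[:,2],[5,50,95]),cv2.minAreaRect((b[:,:2]*1000).astype(np.float32)))
k=B[(B[:,0]<.48)&(B[:,0]>.4)&(B[:,1]<-.2)&(B[:,2]>.06)&(B[:,2]<.08)]; print("knob",len(k),k.mean(0),cv2.minAreaRect((k[:,:2]*1000).astype(np.float32)))
E
```

```text
turn [-0.     -0.0002  0.005 ] shift [-0.015   0.0014  0.0004] clock 4.25 eef [ 0.5551 -0.169   0.3603] F [-0.4  0.1 -0.3] op 0.0853
sash_handle 0.8 [280.7, 257.1] [ 0.577 -0.214  0.221]
tray_knob 0.57 [237.9, 208.2] [ 0.526 -0.254  0.019]
cell_a 0.81 [260.2, 246.2] [ 0.568 -0.276  0.069]
cell_a 0.73 [259.7, 219.6] [ 0.558 -0.235  0.074]
cell_a 0.57 [260.2, 181.4] [ 0.54  -0.189  0.081]
bar 1008 [ 0.5804 -0.2265  0.2224] [0.21863919 0.22297256 0.22458206] ((581.7056274414062, -229.85586547851562), (13.015816688537598, 76.16703796386719), 18.773303985595703)
knob 175 [ 0.44145993 -0.27359125  0.06821816] ((440.9583435058594, -274.6740417480469), (18.552452087402344, 20.23393440246582), 69.12530517578125)
```

View pics/w1.png

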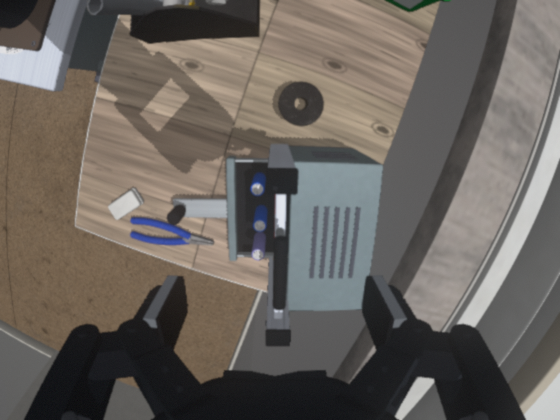

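The wrist view has the bar at (280,240)–(280,310) and the knob at (177,213), consistent with the fixed cameras. The bar centre is about (0.5815, -0.231, 0.216), at a yaw of 18.3°.

```bash
python3 - <<'E'
from h import *
plan([.5815,-.231,.28],18.3)
plan([.5815,-.231,.214],18.3)
E
```

```text
turn [0.0001 0.0001 0.0036] shift [-0.0844  0.0058  0.1009] clock 4.45 eef [ 0.5551 -0.1687  0.3607] F [ 0.9 -0.2 -0. ] op 0.0855
turn [0.0001 0.0001 0.0036] shift [-0.0844  0.0058  0.1834] clock 4.45 eef [ 0.5551 -0.1687  0.3607] F [ 0.9 -0.2 -0. ] op 0.0855
```

Request:
{"fn": "servo_tool", "kwargs": {"steps": [[0, 0, 0.004, -0.05, 0.006, 0.02, 1], [0, 0, 0.004, -0.084, 0.006, 0.05, 1], [0, 0, 0.004, -0.084, 0.006, 0.09, 1], [0, 0, 0.004, -0.084, 0.006, 0.12, 1], [0, 0, 0.004, -0.084, 0.006, 0.15, 1], [0, 0, 0.004, -0.084, 0.006, 0.17, 1], [0, 0, 0.004, -0.084, 0.006, 0.183, 1], [0, 0, 0.004, -0.084, 0.006, 0.183, 1]]}}

```text
clock: 5.45
eef_pos: [0.5814, -0.2313, 0.2135]
tool_rot: [-0.0, 0.586, 0.81, -0.0]
wrist_force: [-1.1, -0.5, 0.6]
opening: 0.0853
```

Request:
{"fn": "servo_tool", "kwargs": {"steps": [[0, 0, 0, 0, 0, 0, -1], [0, 0, 0, 0, 0, 0, -1], [0, 0, 0, 0, 0, 0, -1], [0, 0, 0, 0, 0, 0, -1], [0, 0, 0, 0, 0, 0, -1], [0, 0, 0, 0, 0, 0, -1], [0, 0, 0, 0, 0, 0, -1], [0, 0, 0, 0, 0, 0, -1]], "squeeze": 50}}

```text
clock: 6.45
eef_pos: [0.5817, -0.2316, 0.2142]
tool_rot: [0.0, 0.587, 0.81, 0.0]
wrist_force: [0.4, 1.7, 1.9]
opening: 0.0112
```

Request:
{"fn": "servo_tool", "kwargs": {"steps": [[0, 0, 0, 0, 0, -0.005, -1], [0, 0, 0, 0, 0, -0.015, -1], [0, 0, 0, 0, 0, -0.025, -1], [0, 0, 0, 0, 0, -0.035, -1], [0, 0, 0, 0, 0, -0.045, -1], [0, 0, 0, 0, 0, -0.055, -1], [0, 0, 0, 0, 0, -0.065, -1], [0, 0, 0, 0, 0, -0.075, -1], [0, 0, 0, 0, 0, -0.085, -1], [0, 0, 0, 0, 0, -0.087, -1]]}}

```text
clock: 7.7
eef_pos: [0.5816, -0.2316, 0.2812]
tool_rot: [-0.0, 0.587, 0.81, 0.0]
wrist_force: [4.4, -3.0, -8.5]
opening: 0.0112
```

```bash
python3 - <<'E'
from h import *
s=r.snapshot("side"); cv2.imwrite("pics/s2.png",cv2.resize(s["img"][200:380,210:410],None,fx=3,fy=3))
print(r.read_state()["wrist_force"],r.read_state()["eef_pos"],r.read_state()["opening"])
E
```

```text
[ 4.56424186 -2.07149366 -8.48626468] [ 0.58161788 -0.23160608  0.28143331] 0.011131599444260336
```

View pics/s2.png

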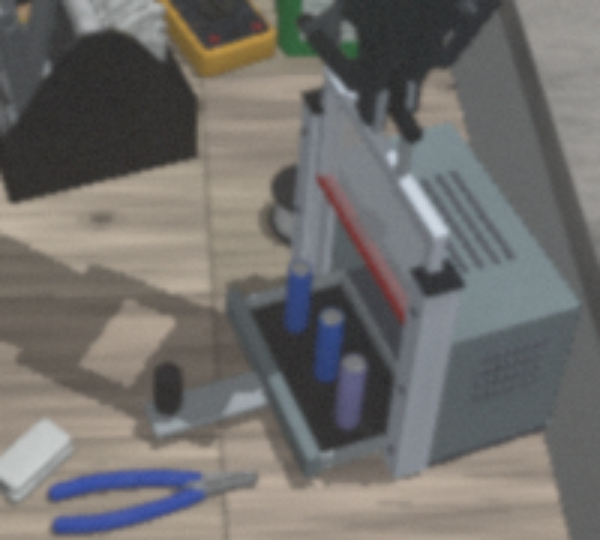

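The bar is held at (400,130) and the sash has risen. I'll keep lifting in small steps to find the stop.

Request:
{"fn": "servo_tool", "kwargs": {"steps": [[0, 0, 0, 0, 0, -0.003, -1], [0, 0, 0, 0, 0, -0.006, -1], [0, 0, 0, 0, 0, -0.006, -1], [0, 0, 0, 0, 0, -0.006, -1]]}}

```text
clock: 8.25
eef_pos: [0.5817, -0.2316, 0.2864]
tool_rot: [-0.0, 0.587, 0.81, 0.0]
wrist_force: [4.8, -1.6, -8.0]
opening: 0.0111
```

```bash
python3 - <<'E'
from h import *
for n in("side","top"):
    s=r.snapshot(n); P=cloud(s).reshape(-1,3); b=P[(P[:,0]>.53)&(P[:,0]<.64)&(P[:,1]>-.33)&(P[:,1]<-.13)]
    np.save(n+"2.npy",b)
    for lo,hi in((-.19,-.15),(-.31,-.28)):
        q=b[(b[:,1]>lo)&(b[:,1]<hi)]; h,e=np.histogram(q[:,2],bins=np.arange(.2,.3,.004)); print(n,lo,list(zip((e[:-1]*1000).round().astype(int).tolist(),h.tolist())))
E
```

```text
side -0.19 [(200, 20), (204, 13), (208, 35), (212, 16), (216, 13), (220, 15), (224, 15), (228, 11), (232, 9), (236, 4), (240, 11), (244, 14), (248, 28), (252, 1), (256, 0), (260, 0), (264, 0), (268, 0), (272, 0), (276, 0), (280, 0), (284, 0), (288, 0), (292, 0)]
side -0.31 [(200, 11), (204, 7), (208, 26), (212, 10), (216, 13), (220, 11), (224, 12), (228, 14), (232, 6), (236, 5), (240, 12), (244, 15), (248, 71), (252, 1), (256, 0), (260, 0), (264, 0), (268, 0), (272, 0), (276, 0), (280, 0), (284, 0), (288, 0), (292, 0)]
top -0.19 [(200, 1), (204, 10), (208, 38), (212, 7), (216, 2), (220, 1), (224, 4), (228, 3), (232, 3), (236, 3), (240, 4), (244, 21), (248, 61), (252, 1), (256, 0), (260, 0), (264, 0), (268, 0), (272, 0), (276, 0), (280, 0), (284, 0), (288, 0), (292, 0)]
top -0.31 [(200, 0), (204, 0), (208, 0), (212, 0), (216, 0), (220, 0), (224, 0), (228, 0), (232, 0), (236, 0), (240, 0), (244, 0), (248, 0), (252, 0), (256, 0), (260, 0), (264, 0), (268, 0), (272, 0), (276, 0), (280, 0), (284, 0), (288, 0), (292, 0)]
```

Rail top is at about 0.250 m, so the sash is fully up. I'll release and climb clear.

Request:
{"fn": "servo_tool", "kwargs": {"steps": [[0, 0, 0, 0, 0, 0, -0.5], [0, 0, 0, 0, 0, 0, 0], [0, 0, 0, 0, 0, 0, 0.6], [0, 0, 0, 0, 0, 0, 1], [0, 0, 0, 0, 0, 0, 1], [0, 0, 0, 0, 0, 0, 1], [0, 0, 0, 0, 0, -0.03, 1], [0, 0, 0, 0, 0, -0.08, 1], [0, 0, 0, 0, 0, -0.13, 1], [0, 0, 0, 0, 0, -0.13, 1]]}}

```text
clock: 9.6
eef_pos: [0.5827, -0.2322, 0.3977]
tool_rot: [0.004, 0.587, 0.81, 0.0]
wrist_force: [-0.6, -0.1, -1.7]
opening: 0.0853
```

```bash
python3 - <<'E'
from h import *
print(r.read_state()["joint_positions"])
s,W=wcloud(); cv2.imwrite("pics/w3.png",s["img"])
B=W.reshape(-1,3);B=B[~np.isnan(B[:,0])]
b=B[(B[:,2]>.27)&(B[:,2]<.31)&(B[:,1]>-.3)&(B[:,1]<-.17)&(B[:,0]<.615)&(B[:,0]>.5)]
print("bar",len(b),np.percentile(b[:,2],[5,50,95]),cv2.minAreaRect((b[:,:2]*1000).astype(np.float32)))
plan([.441,-.278,.39],108)
E
```

```text
[-5.40729224e-01  1.04844904e-01  1.51896841e+00  4.96707157e-06
  1.50874630e+00 -8.58015749e-01]
bar 1616 [0.29109571 0.29512829 0.29673263] ((581.7598876953125, -230.45028686523438), (12.77148723602295, 75.67285919189453), 18.43332290649414)
turn [-1.00e-04  1.50e-03 -4.99e-01] shift [ 0.0002 -0.1856  0.0052] clock 9.65 eef [ 0.5821 -0.2318  0.3946] F [-0.3  0.5 -0.5] op 0.0853
```

View pics/w3.png

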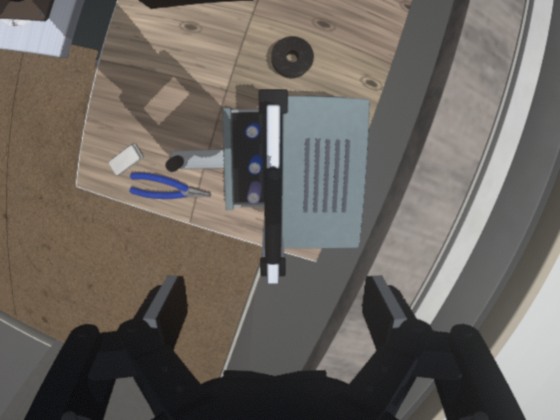

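The sash stands at about 0.099 m. I'll turn 90° and move above the knob, with the camera side away from the guard.

Request:
{"fn": "servo_tool", "kwargs": {"steps": [[0, 0, -0.05, 0, -0.02, 0, 1], [0, 0, -0.1, 0, -0.04, 0, 1], [0, 0, -0.15, 0, -0.06, 0, 1], [0, 0, -0.2, 0, -0.08, 0, 1], [0, 0, -0.25, 0, -0.1, 0, 1], [0, 0, -0.3, 0, -0.12, 0, 1], [0, 0, -0.35, 0, -0.14, 0, 1], [0, 0, -0.4, 0, -0.16, 0, 1], [0, 0, -0.45, 0, -0.18, 0, 1], [0, 0, -0.5, 0, -0.186, 0, 1]]}}

```text
clock: 10.9
eef_pos: [0.4391, -0.2779, 0.3901]
tool_rot: [-0.001, -0.16, 0.987, 0.001]
wrist_force: [0.4, 0.4, -0.6]
opening: 0.0851
```

Request:
{"fn": "servo_tool", "kwargs": {"steps": [[0, 0, 0, 0, 0, 0.05, 1], [0, 0, 0, 0, 0, 0.1, 1], [0, 0, 0, 0, 0, 0.16, 1], [0, 0, 0, 0, 0, 0.2, 1], [0, 0, 0, 0, 0, 0.2, 1]]}}

```text
clock: 11.52
eef_pos: [0.438, -0.276, 0.2273]
tool_rot: [-0.003, -0.158, 0.987, 0.004]
wrist_force: [-0.1, 0.6, -0.5]
opening: 0.0855
```

```bash
python3 - <<'E'
from h import *
print(r.read_state()["joint_positions"])
s,W=wcloud(); cv2.imwrite("pics/w4.png",s["img"])
B=W.reshape(-1,3);B=B[~np.isnan(B[:,0])]
k=B[(B[:,0]<.48)&(B[:,0]>.4)&(B[:,1]<-.22)&(B[:,1]>-.32)&(B[:,2]>.055)&(B[:,2]<.08)]; print("knob",len(k),k.mean(0),cv2.minAreaRect((k[:,:2]*1000).astype(np.float32)))
plan([.441,-.278,.052],108.2)
E
```

```text
[-7.58348771e-01 -3.92752029e-02  1.97456835e+00 -1.64483443e-05
  1.21634816e+00 -2.64627389e+00]
knob 434 [ 0.43789794 -0.2772813   0.06815359] ((439.301513671875, -276.8143310546875), (19.79167366027832, 19.694442749023438), 64.71376037597656)
turn [ 0.0013 -0.0007 -0.0001] shift [-0.0022 -0.0026  0.2228] clock 11.575 eef [ 0.4393 -0.2771  0.2302] F [-0.3 -0.4  0.1] op 0.0855
```

View pics/w4.png

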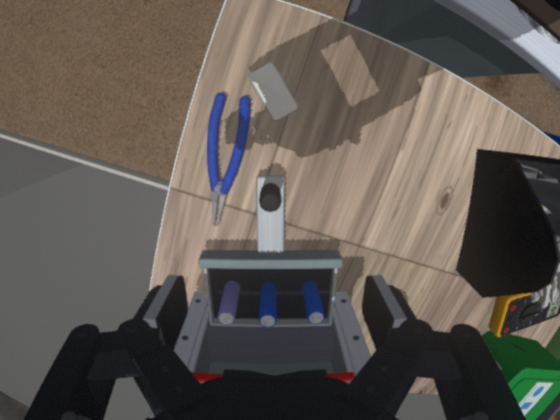

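The knob is at pixel (270,197), measured at (0.439, -0.277), right below the TCP. The pliers lie to the side and low. Descending.

Request:
{"fn": "servo_tool", "kwargs": {"steps": [[0, 0, 0, 0, 0, 0.04, 1], [0, 0, 0, 0, 0, 0.08, 1], [0, 0, 0, 0, 0, 0.12, 1], [0, 0, 0, 0, 0, 0.15, 1], [0, 0, 0, 0, 0, 0.18, 1], [0, 0, 0, 0, 0, 0.2, 1], [0, 0, 0, 0, 0, 0.215, 1], [0, 0, 0, 0, 0, 0.222, 1], [0, 0, 0, 0, 0, 0.222, 1]]}}

```text
clock: 12.7
eef_pos: [0.4404, -0.2781, 0.0549]
tool_rot: [0.0, -0.158, 0.987, -0.0]
wrist_force: [-0.7, 0.3, 0.5]
opening: 0.0856
```

Request:
{"fn": "servo_tool", "kwargs": {"steps": [[0, 0, 0, 0, 0, 0, 0.4], [0, 0, 0, 0, 0, 0, 0], [0, 0, 0, 0, 0, 0, -0.2], [0, 0, 0, 0, 0, 0, -0.3], [0, 0, 0, 0, 0, 0, -0.4], [0, 0, 0, 0, 0, 0, -0.5], [0, 0, 0, 0, 0, 0, -0.6], [0, 0, 0, 0, 0, 0, -0.8], [0, 0, 0, 0, 0, 0, -1], [0, 0, 0, 0, 0, 0, -1]], "squeeze": 40}}

```text
clock: 13.95
eef_pos: [0.4403, -0.2782, 0.0549]
tool_rot: [0.0, -0.158, 0.987, -0.0]
wrist_force: [-0.5, -1.1, 2.4]
opening: 0.0196
```

```bash
python3 - <<'E'
from h import *
s=r.snapshot("side"); cv2.imwrite("pics/s5.png",cv2.resize(s["img"][200:380,210:410],None,fx=3,fy=3))
plan([.44+.07*np.cos(np.radians(18.2)),-.277+.07*np.sin(np.radians(18.2)),.052],108.2)
E
```

```text
turn [-0.0001  0.     -0.0001] shift [-0.0876  0.0016  0.0036] clock 14.0 eef [ 0.4403 -0.2782  0.0549] F [-0.7 -0.9  2.2] op 0.0196
```

View pics/s5.png

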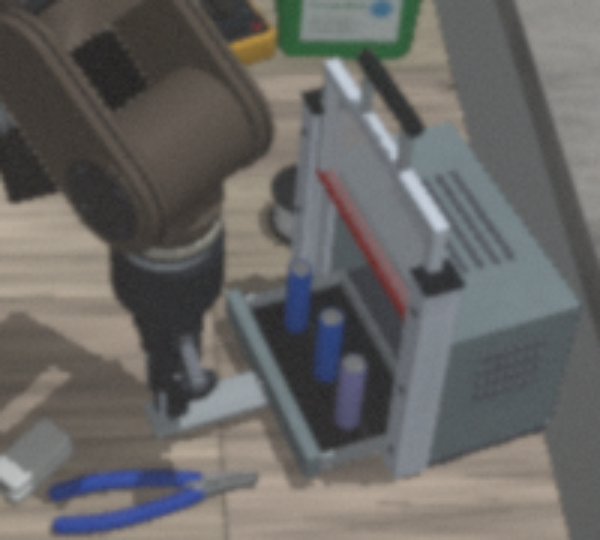

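```bash
python3 - <<'E'
from h import *
a=np.radians(18.2)
for n in("side","top"):
    s=r.snapshot(n); P=cloud(s).reshape(-1,3); d=P-[.5817,-.231,0]
    gx=d[:,0]*np.cos(a)+d[:,1]*np.sin(a); gy=-d[:,0]*np.sin(a)+d[:,1]*np.cos(a); z=P[:,2]
    for lo in np.arange(.1,.6,.05):
        m=(z>lo)&(z<lo+.05)&(abs(gy)<.25)&(gx<-.03)&(gx>-.35)
        if m.sum(): i=np.argmax(np.where(m,gx,-9)); print(n,round(lo,2),m.sum(),np.percentile(gx[m],[50,98,100]).round(3),"gy range",gy[m].min().round(3),gy[m].max().round(3), "gy of max",gy[i].round(3))
E
```

```text
side 0.1 378 [-0.156 -0.133 -0.13 ] gy range -0.068 0.015 gy of max -0.02
side 0.15 474 [-0.157 -0.121 -0.115] gy range -0.046 0.007 gy of max -0.019
side 0.2 580 [-0.153 -0.117 -0.111] gy range -0.042 0.004 gy of max -0.006
side 0.25 1167 [-0.175 -0.09  -0.083] gy range -0.064 0.078 gy of max -0.011
side 0.3 3129 [-0.155 -0.095 -0.083] gy range -0.062 0.091 gy of max -0.009
side 0.35 2311 [-0.201 -0.119 -0.109] gy range -0.016 0.125 gy of max 0.04
side 0.4 2419 [-0.219 -0.166 -0.158] gy range 0.048 0.174 gy of max 0.09
side 0.45 2833 [-0.242 -0.182 -0.173] gy range 0.088 0.218 gy of max 0.133
side 0.5 3014 [-0.267 -0.204 -0.193] gy range 0.132 0.249 gy of max 0.187
side 0.55 2590 [-0.29  -0.228 -0.219] gy range 0.179 0.25 gy of max 0.227
top 0.1 29 [-0.14  -0.136 -0.136] gy range 0.045 0.065 gy of max 0.058
top 0.25 140 [-0.104 -0.084 -0.083] gy range -0.055 0.083 gy of max -0.008
top 0.3 2126 [-0.146 -0.092 -0.085] gy range -0.056 0.117 gy of max -0.003
top 0.35 1818 [-0.162 -0.118 -0.11 ] gy range -0.01 0.149 gy of max 0.041
top 0.4 1655 [-0.186 -0.161 -0.158] gy range 0.054 0.218 gy of max 0.1
top 0.45 2623 [-0.211 -0.178 -0.173] gy range 0.094 0.25 gy of max 0.14
top 0.5 3532 [-0.238 -0.199 -0.193] gy range 0.137 0.25 gy of max 0.182
top 0.55 3661 [-0.275 -0.224 -0.218] gy range 0.184 0.25 gy of max 0.239
```

The wrist would come within about 7 mm of the sash bar at the end of the push. I'll open a little, lean the gripper back 8° about the knob, and re-close.

Request:
{"fn": "servo_tool", "kwargs": {"steps": [[0, 0, 0, 0, 0, 0, -0.3], [0, 0, 0, 0, 0, 0, 0], [0, 0, 0, 0, 0, 0, 0], [0, -0.022, 0, 0, 0, 0, 0], [0, -0.044, 0, 0, 0, 0, 0], [0, -0.044, 0, 0, 0, 0, -0.2], [0, -0.044, 0, 0, 0, 0, -0.4], [0, -0.044, 0, 0, 0, 0, -0.5], [0, -0.044, 0, 0, 0, 0, -1], [0, -0.044, 0, 0, 0, 0, -1]]}}

```text
clock: 15.35
eef_pos: [0.4406, -0.2781, 0.055]
tool_rot: [0.068, -0.158, 0.985, 0.011]
wrist_force: [-0.2, -0.0, 0.2]
opening: 0.0194
```

Request:
{"fn": "servo_tool", "kwargs": {"steps": [[0, 0, 0, 0, 0, 0, -1], [0, 0, 0, 0, 0, 0, -1]]}}

```text
clock: 15.6
eef_pos: [0.4406, -0.2781, 0.055]
tool_rot: [0.069, -0.157, 0.985, 0.011]
wrist_force: [0.4, 0.4, 2.5]
opening: 0.0201
```

```bash
python3 - <<'E'
from h import *
s=r.snapshot("side"); cv2.imwrite("pics/s6.png",cv2.resize(s["img"][200:380,210:410],None,fx=3,fy=3))
a=np.radians(18.3);st=r.read_state(); w,x,y,z=st["tool_rot"]; R0=Rn.from_quat([x,y,z,w]).as_matrix()
print(st["clock"],st["eef_pos"],st["opening"],st["wrist_force"],st["joint_positions"].round(2))
for L in(.07,.074): print((R0.T@np.array([np.cos(a),np.sin(a),0])*L/.8).round(4))
print(R0.round(3))
E
```

```text
15.65 [ 0.44058601 -0.27808689  0.05499662] 0.019757977249835638 [0.06882223 0.22797816 1.26778211] [-0.82  0.17  2.12  0.18  0.8  -2.82]
[-0.0867  0.0002  0.0121]
[-0.0916  0.0002  0.0128]
[[-0.941 -0.312  0.132]
 [-0.309  0.95   0.043]
 [-0.138 -0.001 -0.99 ]]
```

View pics/s6.png

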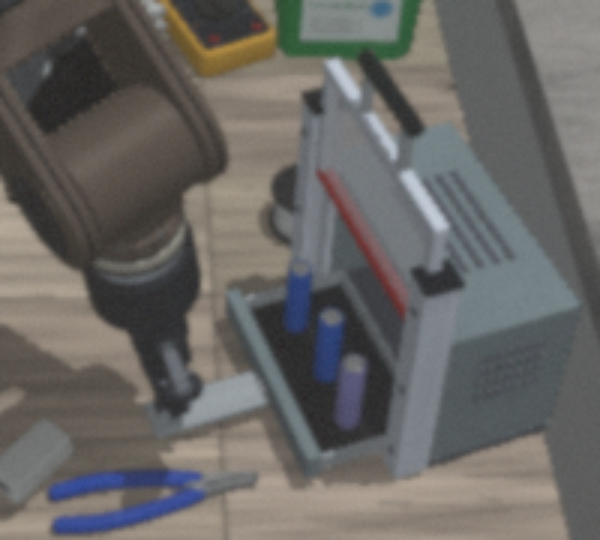

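Request:
{"fn": "servo_tool", "kwargs": {"steps": [[0, 0, 0, -0.002, 0, 0.0003, -1], [0, 0, 0, -0.005, 0, 0.0007, -1], [0, 0, 0, -0.009, 0, 0.0013, -1], [0, 0, 0, -0.013, 0, 0.0018, -1], [0, 0, 0, -0.017, 0, 0.0024, -1], [0, 0, 0, -0.021, 0, 0.003, -1], [0, 0, 0, -0.025, 0, 0.0035, -1], [0, 0, 0, -0.029, 0, 0.004, -1], [0, 0, 0, -0.033, 0, 0.0046, -1], [0, 0, 0, -0.036, 0, 0.005, -1]]}}

```text
clock: 16.9
eef_pos: [0.4683, -0.2691, 0.055]
tool_rot: [0.068, -0.158, 0.985, 0.011]
wrist_force: [-1.5, -1.2, 6.0]
opening: 0.0198
```

```bash
python3 - <<'E'
from h import *
s=r.snapshot("side"); cv2.imwrite("pics/s7.png",cv2.resize(s["img"][200:380,210:410],None,fx=3,fy=3))
st=r.read_state();print(st["wrist_force"],st["eef_pos"],st["joint_positions"].round(2))
E
```

```text
[ 0.06230479 -1.64396493  4.81932003] [ 0.46852625 -0.26906129  0.05498275] [-0.76  0.2   2.08  0.17  0.8  -2.77]
```

View pics/s7.png

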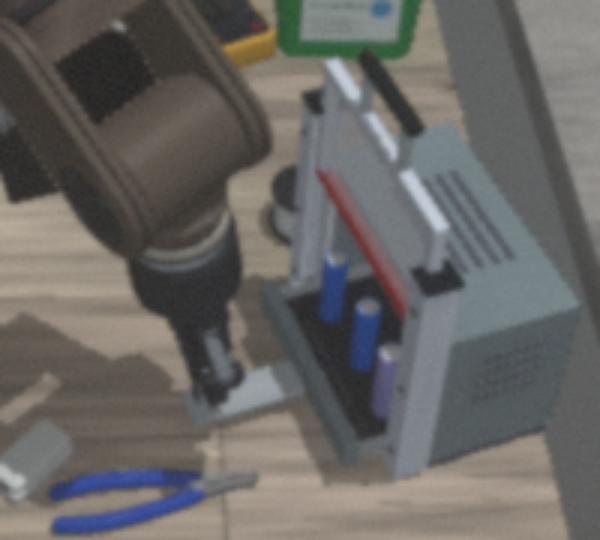

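The tray is moving (panel at about (310,370)) and all three cells stand upright. Continuing.

Request:
{"fn": "servo_tool", "kwargs": {"steps": [[0, 0, 0, -0.003, 0, 0.0004, -1], [0, 0, 0, -0.007, 0, 0.001, -1], [0, 0, 0, -0.011, 0, 0.0015, -1], [0, 0, 0, -0.016, 0, 0.0022, -1], [0, 0, 0, -0.021, 0, 0.003, -1], [0, 0, 0, -0.026, 0, 0.0036, -1], [0, 0, 0, -0.031, 0, 0.0043, -1], [0, 0, 0, -0.036, 0, 0.005, -1], [0, 0, 0, -0.04, 0, 0.0056, -1], [0, 0, 0, -0.043, 0, 0.006, -1]]}}

```text
clock: 18.2
eef_pos: [0.5013, -0.2584, 0.055]
tool_rot: [0.068, -0.158, 0.985, 0.01]
wrist_force: [-1.5, -1.3, 5.0]
opening: 0.0194
```

Request:
{"fn": "servo_tool", "kwargs": {"steps": [[0, 0, 0, -0.002, 0, 0.0003, -1], [0, 0, 0, -0.004, 0, 0.0006, -1], [0, 0, 0, -0.006, 0, 0.0008, -1], [0, 0, 0, -0.007, 0, 0.001, -1]]}}

```text
clock: 18.7
eef_pos: [0.5061, -0.2568, 0.055]
tool_rot: [0.068, -0.158, 0.985, 0.01]
wrist_force: [-5.3, -3.2, 7.6]
opening: 0.0198
```

```bash
python3 - <<'E'
from h import *
s=r.snapshot("side"); cv2.imwrite("pics/s8.png",cv2.resize(s["img"][200:380,210:410],None,fx=3,fy=3))
st=r.read_state();print(st["wrist_force"],st["eef_pos"],st["joint_positions"].round(2), np.linalg.norm((st["eef_pos"]-[.4406,-.2781,.055])))
E
```

```text
[-2.72047219 -2.46715316  6.52744981] [ 0.50602125 -0.25685276  0.05495937] [-0.7   0.25  2.02  0.16  0.81 -2.69] 0.06878507432917977
```

View pics/s8.png

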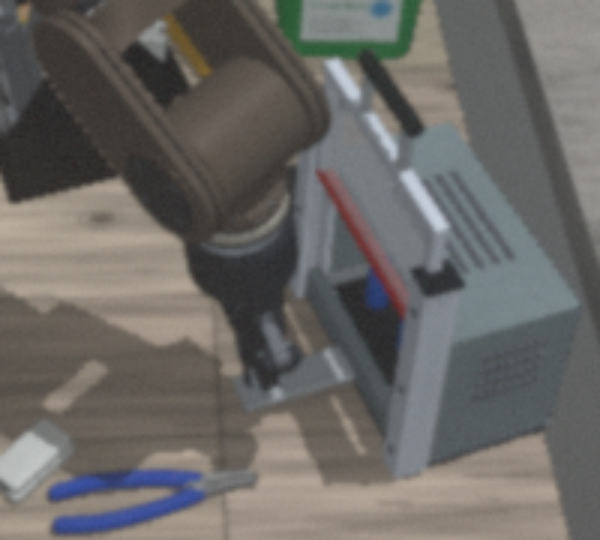

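Moved 68.8 mm and the force is rising slightly. A little more pushing will confirm the stop.

Request:
{"fn": "servo_tool", "kwargs": {"steps": [[0, 0, 0, -0.002, 0, 0.0003, -1], [0, 0, 0, -0.004, 0, 0.0006, -1], [0, 0, 0, -0.005, 0, 0.0007, -1], [0, 0, 0, -0.005, 0, 0.0007, -1]]}}

```text
clock: 19.25
eef_pos: [0.5062, -0.2568, 0.0549]
tool_rot: [0.063, -0.159, 0.985, 0.011]
wrist_force: [-20.5, -6.2, 16.4]
opening: 0.0196
```

The force is 20 N with no motion, so the tray is at its home stop. I'll relax, open, and rise along the tilted tool axis.

Request:
{"fn": "servo_tool", "kwargs": {"steps": [[0, 0, 0, 0.003, 0, -0.0004, -1], [0, 0, 0, 0.004, 0, -0.0005, -0.6], [0, 0, 0, 0.004, 0, -0.0005, -0.2], [0, 0, 0, 0.004, 0, -0.0005, 0.4], [0, 0, 0, 0.004, 0, -0.0005, 0.8], [0, 0, 0, 0.004, 0, -0.0005, 0.8], [0, 0, 0, 0.004, 0, -0.02, 0.8], [0, 0, 0, 0.004, 0, -0.06, 0.8], [0, 0, 0, 0.004, 0, -0.12, 1], [0, 0, 0, 0.004, 0, -0.18, 1]]}}

```text
clock: 20.5
eef_pos: [0.4879, -0.2622, 0.1994]
tool_rot: [0.068, -0.158, 0.985, 0.011]
wrist_force: [0.5, -0.5, 0.1]
opening: 0.0853
```

Request:
{"fn": "servo_tool", "kwargs": {"steps": [[0, 0, 0, 0, 0, -0.06, 1], [0, 0, 0, 0, 0, -0.12, 1], [0, 0, 0, 0, 0, -0.18, 1], [0, 0, 0, 0, 0, -0.24, 1], [0, 0, 0, 0, 0, -0.28, 1], [0, 0.044, 0, 0, 0, -0.28, 1], [0, 0.044, 0, 0, 0, -0.28, 1]]}}

```text
clock: 21.38
eef_pos: [0.4595, -0.2713, 0.42]
tool_rot: [0.001, -0.159, 0.987, -0.001]
wrist_force: [-0.4, 0.1, -0.8]
opening: 0.0855
```

```bash
python3 - <<'E'
from h import *
plan([.5817,-.2315,.40],18.4)
o=[]
for n in("side","top"):
    s=r.snapshot(n); P=cloud(s).reshape(-1,3); o.append(cv2.resize(s["img"][220:380,230:410] if n=="side" else s["img"][90:250,300:440],None,fx=2.7,fy=2.7)[:430])
    a=np.radians(18.3); d=P-[.5817,-.231,0]; gx=d[:,0]*np.cos(a)+d[:,1]*np.sin(a); gy=-d[:,0]*np.sin(a)+d[:,1]*np.cos(a); z=P[:,2]
    k=(z>.055)&(z<.08)&(gx<-.05)&(gx>-.2)&(abs(gy)<.03); print(n,"knob",k.sum(),gx[k].mean(),gy[k].mean())
    b=(z>.27)&(z<.32)&(abs(gx)<.02)&(abs(gy)<.045); print("bar",b.sum(),np.percentile(z[b],[5,50,95]),gx[b].mean(),gy[b].mean())
    t=(z>.23)&(z<.27)&(abs(gx)<.02)&(abs(gy)<.09)&(abs(gy)>.04); print("rail",t.sum(),np.percentile(z[t],[50,95]))
    f=(z>.032)&(z<.044)&(gx<.01)&(gx>-.06)&(abs(gy)<.06); print("panel",f.sum(),gx[f].mean(),gx[f].min())
cv2.imwrite("pics/b9.png",np.hstack(o))
E
```

```text
turn [2.000e-04 8.000e-04 4.993e-01] shift [-0.1606 -0.0007  0.0253] clock 21.375 eef [ 0.4595 -0.2713  0.42  ] F [-0.4  0.1 -0.8] op 0.0855
side knob 92 -0.08126499537651989 -0.006543960056852689
bar 269 [0.27391228 0.29398865 0.29719768] -0.002090341750808864 -0.007286032680994175
rail 324 [0.24799181 0.25129339]
panel 265 -0.0012826353623789676 -0.0075642890127713925
top knob 69 -0.0801163285148574 0.0023371587802016127
bar 286 [0.28963885 0.29423648 0.29696616] -0.0008214742235210945 0.0008843634551048873
rail 249 [0.24859901 0.25120087]
panel 199 -0.0011310458725194634 -0.006507706638618042
```

View pics/b9.png

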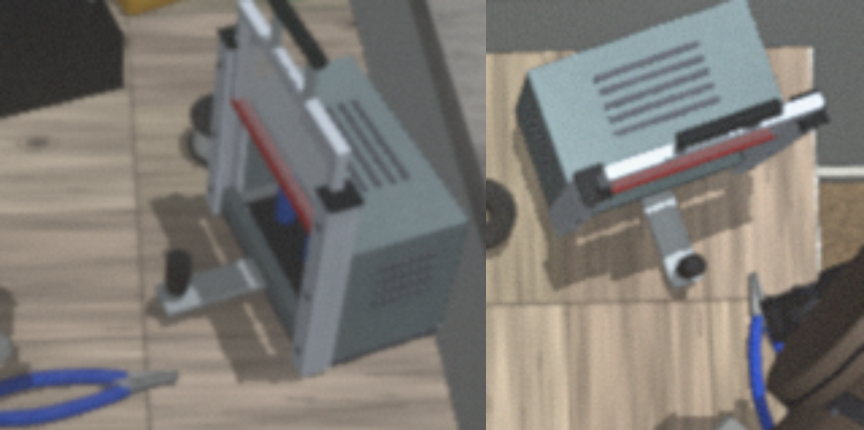

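The tray is home (knob 80 mm in front of the sash) and the sash is still up. Back to the bar.

Request:
{"fn": "servo_tool", "kwargs": {"steps": [[0, 0, 0.05, -0.02, 0, 0, 1], [0, 0, 0.1, -0.04, 0, 0, 1], [0, 0, 0.15, -0.06, 0, 0, 1], [0, 0, 0.2, -0.08, 0, 0, 1], [0, 0, 0.25, -0.1, 0, 0, 1], [0, 0, 0.3, -0.12, 0, 0, 1], [0, 0, 0.35, -0.14, 0, 0, 1], [0, 0, 0.4, -0.15, 0, 0, 1], [0, 0, 0.45, -0.161, 0, 0.01, 1], [0, 0, 0.499, -0.161, 0, 0.02, 1]]}}

```text
clock: 22.72
eef_pos: [0.581, -0.2316, 0.4017]
tool_rot: [-0.001, 0.587, 0.809, 0.001]
wrist_force: [-0.1, 0.3, -0.3]
opening: 0.085
```

Request:
{"fn": "servo_tool", "kwargs": {"steps": [[0, 0, 0, 0, 0, 0, 1], [0, 0, 0, 0, 0, 0, 1]]}}

```text
clock: 22.98
eef_pos: [0.5809, -0.2319, 0.4028]
tool_rot: [0.0, 0.585, 0.811, 0.0]
wrist_force: [-0.8, -0.1, 0.7]
opening: 0.0856
```

```bash
python3 - <<'E'
from h import *
plan([.5817,-.2313,.287],18.4)
E
```

```text
turn [ 0.0001 -0.0001  0.0003] shift [0.0004 0.0011 0.1448] clock 22.975 eef [ 0.5809 -0.2319  0.4028] F [-0.8 -0.1  0.7] op 0.0856
```

Request:
{"fn": "servo_tool", "kwargs": {"steps": [[0, 0, 0, 0, 0.001, 0.03, 1], [0, 0, 0, 0, 0.001, 0.06, 1], [0, 0, 0, 0, 0.001, 0.09, 1], [0, 0, 0, 0, 0.001, 0.115, 1], [0, 0, 0, 0, 0.001, 0.135, 1], [0, 0, 0, 0, 0.001, 0.1445, 1], [0, 0, 0, 0, 0.001, 0.1445, 1]]}}

```text
clock: 23.85
eef_pos: [0.582, -0.2314, 0.2869]
tool_rot: [-0.0, 0.585, 0.811, -0.0]
wrist_force: [0.1, 0.2, 0.3]
opening: 0.0856
```

Request:
{"fn": "servo_tool", "kwargs": {"steps": [[0, 0, 0, 0, 0, 0, 0], [0, 0, 0, 0, 0, 0, -0.4], [0, 0, 0, 0, 0, 0, -0.7], [0, 0, 0, 0, 0, 0, -1], [0, 0, 0, 0, 0, 0, -1], [0, 0, 0, 0, 0, 0, -1], [0, 0, 0, 0, 0, 0, -1], [0, 0, 0, 0, 0, 0, -1]], "squeeze": 50}}

```text
clock: 24.85
eef_pos: [0.5818, -0.2316, 0.2874]
tool_rot: [-0.0, 0.585, 0.811, -0.0]
wrist_force: [-3.6, -0.2, 1.8]
opening: 0.0111
```

Request:
{"fn": "servo_tool", "kwargs": {"steps": [[0, 0, 0, 0, 0, 0.004, -1], [0, 0, 0, 0, 0, 0.012, -1], [0, 0, 0, 0, 0, 0.02, -1], [0, 0, 0, 0, 0, 0.028, -1], [0, 0, 0, 0, 0, 0.036, -1], [0, 0, 0, 0, 0, 0.044, -1], [0, 0, 0, 0, 0, 0.052, -1], [0, 0, 0, 0, 0, 0.06, -1], [0, 0, 0, 0, 0, 0.066, -1], [0, 0, 0, 0, 0, 0.07, -1]]}}

```text
clock: 26.1
eef_pos: [0.5818, -0.2315, 0.2305]
tool_rot: [-0.0, 0.585, 0.811, -0.0]
wrist_force: [-4.8, -1.5, 3.0]
opening: 0.0109
```

Request:
{"fn": "servo_tool", "kwargs": {"steps": [[0, 0, 0, 0, 0, 0.005, -1], [0, 0, 0, 0, 0, 0.011, -1], [0, 0, 0, 0, 0, 0.017, -1], [0, 0, 0, 0, 0, 0.023, -1], [0, 0, 0, 0, 0, 0.029, -1], [0, 0, 0, 0, 0, 0.034, -1], [0, 0, 0, 0, 0, 0.039, -1], [0, 0, 0, 0, 0, 0.043, -1], [0, 0, 0, 0, 0, 0.047, -1], [0, 0, 0, 0, 0, 0.05, -1]]}}

```text
clock: 27.35
eef_pos: [0.5818, -0.2315, 0.1907]
tool_rot: [-0.0, 0.585, 0.811, -0.0]
wrist_force: [-4.6, -1.0, 2.9]
opening: 0.0116
```

Request:
{"fn": "servo_tool", "kwargs": {"steps": [[0, 0, 0, 0, 0, 0.001, -1], [0, 0, 0, 0, 0, 0.002, -1], [0, 0, 0, 0, 0, 0.003, -1], [0, 0, 0, 0, 0, 0.003, -1]]}}

```text
clock: 27.85
eef_pos: [0.5818, -0.2316, 0.1884]
tool_rot: [-0.0, 0.585, 0.811, -0.0]
wrist_force: [-4.8, -1.0, 1.9]
opening: 0.0108
```

Request:
{"fn": "servo_tool", "kwargs": {"steps": [[0, 0, 0, 0, 0, 0.001, -1], [0, 0, 0, 0, 0, 0.002, -1], [0, 0, 0, 0, 0, 0.003, -1], [0, 0, 0, 0, 0, 0.003, -1]]}}

```text
clock: 28.35
eef_pos: [0.5818, -0.2316, 0.1878]
tool_rot: [-0.0, 0.585, 0.811, -0.0]
wrist_force: [-7.5, 0.0, 7.7]
opening: 0.0112
```

The stop is reached: force is up and motion has stalled. I'll press slightly once more, relax, release and retreat.

Request:
{"fn": "servo_tool", "kwargs": {"steps": [[0, 0, 0, 0, 0, 0.001, -1], [0, 0, 0, 0, 0, 0.001, -1], [0, 0, 0, 0, 0, -0.001, -0.7], [0, 0, 0, 0, 0, -0.001, -0.2], [0, 0, 0, 0, 0, -0.001, 0.5], [0, 0, 0, 0, 0, -0.001, 1], [0, 0, 0, 0, 0, -0.001, 1], [0, 0, 0, 0, 0, -0.03, 1], [0, 0, 0, 0, 0, -0.09, 1], [0, 0, 0, 0, 0, -0.16, 1]]}}

```text
clock: 29.6
eef_pos: [0.5816, -0.2311, 0.3142]
tool_rot: [-0.001, 0.585, 0.811, 0.0]
wrist_force: [0.3, 0.0, 0.4]
opening: 0.0853
```

Request:
{"fn": "servo_tool", "kwargs": {"steps": [[0, 0, 0, 0.05, -0.06, -0.06, 1], [0, 0, 0, 0.1, -0.12, -0.08, 1], [0, 0, 0, 0.1, -0.12, -0.08, 1], [0, 0, 0, 0.1, -0.12, -0.08, 1]]}}

```text
clock: 30.1
eef_pos: [0.4654, -0.1855, 0.3797]
tool_rot: [0.002, 0.585, 0.811, 0.0]
wrist_force: [0.4, 0.2, -1.3]
opening: 0.0854
```

```bash
python3 - <<'E'
from h import *
st=r.read_state();print(st["clock"],st["eef_pos"],st["wrist_force"])
o=[]
for n in("side","top"):
    s=r.snapshot(n); P=cloud(s).reshape(-1,3); o.append(cv2.resize(s["img"][220:380,230:410] if n=="side" else s["img"][90:250,300:440],None,fx=2.5,fy=2.5)[:400])
    a=np.radians(18.3); d=P-[.5817,-.231,0]; gx=d[:,0]*np.cos(a)+d[:,1]*np.sin(a); gy=-d[:,0]*np.sin(a)+d[:,1]*np.cos(a); z=P[:,2]
    k=(z>.055)&(z<.08)&(gx<-.05)&(gx>-.2)&(abs(gy)<.03); print(n,"knob",k.sum(),gx[k].mean(),gy[k].mean())
    b=(z>.18)&(z<.2)&(abs(gx)<.02)&(abs(gy)<.045); print("bar",b.sum(),np.percentile(z[b],[5,50,95]),gx[b].mean())
    t=(z>.13)&(z<.17)&(abs(gx)<.005)&(abs(gy)<.07)&(abs(gy)>.042); print("rail",t.sum(),np.percentile(z[t],[50,95]))
    for t in("reel","white_charger","cell_a","tape"): print(t,[(round(q["confidence"],2),q["uv"]) for q in r.spot_in(t,n)][:3])
cv2.imwrite("pics/b10.png",np.hstack(o))
s,W=wcloud(); cv2.imwrite("pics/w10.png",s["img"])
E
```

```text
30.1 [ 0.46537459 -0.18547954  0.37973703] [ 0.36926233  0.17186635 -1.2725048 ]
side knob 94 -0.08154604574566028 -0.006447838452458697
bar 208 [0.18740432 0.19495201 0.19802779] -0.0018164540112507557
rail 106 [0.14927378 0.15219932]
reel [(0.57, [304.8, 272.0])]
white_charger [(0.86, [219.2, 353.6]), (0.36, [330.4, 286.8])]
cell_a []
tape []
top knob 0 nan nan
bar 28 [0.18729923 0.19240351 0.19558527] 0.0038719775182618397
rail 47 [0.14901821 0.15189015]
reel [(0.66, [298.9, 167.6])]
white_charger []
cell_a [(0.36, [360.9, 166.5])]
tape [(0.75, [154.6, 253.6])]<stdin>:7: RuntimeWarning: Mean of empty slice.
  ret = ret.dtype.type(ret / rcount)
```

View pics/b10.png

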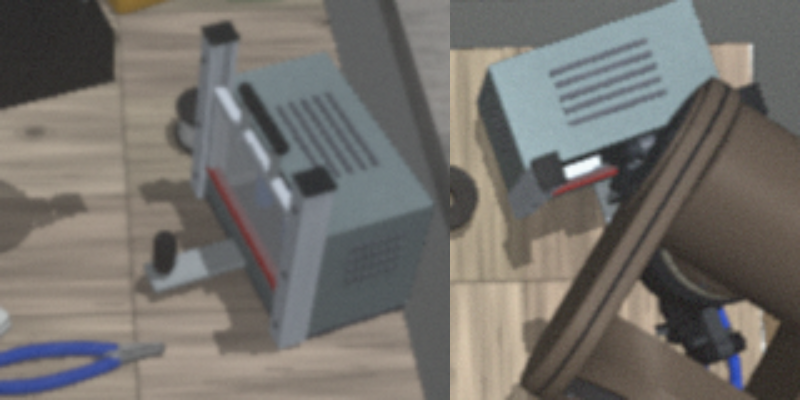

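View pics/w10.png

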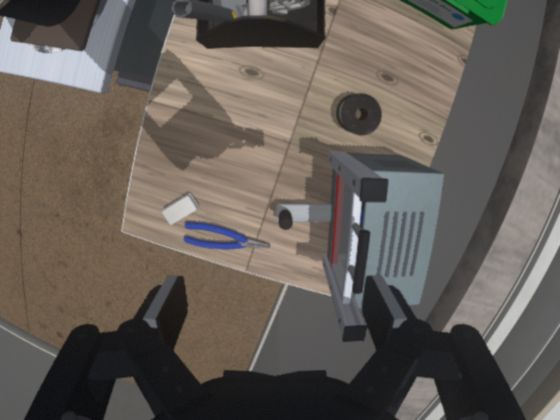

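The sash is closed (rail top at 0.150 m, bar top at about 0.196 m), the tray is home and the arm is clear. The reel and charger have not moved. Handing in.

```bash
python3 -c "
from cell import r
s=r.read_state();print(s['clock'],s['wrist_force'],abs(s['joint_velocities']).max());print(r.hand_in())"
```

```text
30.65 [ 1.49667527  0.55813514 -0.03611814] 0.006065724694232071
the job is handed in; nothing more can be done
None
```

I raised the sash by its bar to about 99 mm and pushed the tray in by its knob until it met its stop. I then lowered the sash slowly to its stop, let go, moved the arm clear and handed in at about 30.7 s of the 61 s. No verdict was given.

What the last checks showed:
- **Sash:** closed. The top rail is at 0.150 m and the top of the bar at about 0.196 m, both matching the closed height.
- **Tray:** home. The knob is about 80 mm in front of the sash in the side view. In the last top view the arm hid it, but an earlier top view agreed.
- **Reel and charger:** within about 2 to 4 pixels of their starting places. The last top view missed the charger, but the wrist picture shows it in place.
- **Tape:** the top-view network put it about 8 pixels (roughly 20 mm) from its first reading. The arm never came near it, so I take this as detector scatter, but I did not confirm it.
- **Cells:** all three stood upright when I checked midway through the push. After that I only glimpsed a blue cell, later through the closed sash, so I did not measure how upright they are or see the violet cell again.

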